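# Release the pinned mosaic sample carrier and set it out to cure

### The arm

A 6-joint arm with a two-finger parallel gripper is mounted at the origin on the work surface; the furniture and walls round the work are solid. World frame = base frame: x ahead of the robot, y to its left, z up, the work surface at z = 0. Lengths are in m, angles in rad, forces in N, time in s.
With the tool pointing down it reaches from about 0.35 to 0.775 m from the base axis. Payload 5.5 kg.
Tool frame: the origin (TCP) lies midway between the tips of the shut fingers; the grasp point (between the pads) lies 19 mm behind it; z points along the fingers, y is the direction in which the jaws open and shut (so a half turn about z gives the same grasp; the last joint's range is limited). The gripper opens to 85 mm and grips with 20 to 120 N. Pads are 22 mm wide; open, the fingers measure 114 mm over their backs; the gripper's body (76 mm by 85 mm) begins 54 mm behind the grasp point. The pads swing forward as they close: fully open they stand 13 mm farther back than shut.
Start: joints at [-1.436, 0.313, 0.046, 1.304, 0, 1.431], TCP at [0.156, -0.553, 0.231] pointing down, gripper open.
Joint ranges: [-2.76, 2.76], [-0.86, 1.69], [-1.03, 1.26], [-2.2, 2.34], [-1.47, 1.5], [-3.14, 3.14]. Speed limits (rad/s): [2.57, 2.57, 3.14, 3.14, 3.14, 3.14].

### API

Orientations are given as a unit quaternion [w, x, y, z].
In Python, from workcell import env gives the robot as it stands.
- The arm moves only by the shell command python3 -m pendant 'ROWS' [FORCE]. ROWS is JSON, a list of rows, each a list of 3 entries, a list of its own where there are three numbers: the shift along the tool's x, y, z each as a share of 20 mm, from -1 to 1, then the turn about the tool's z as a share of 6 degrees, from -1 to 1, then the closure, from -1 (fully open) to 1 (shut). In form: [[[tx, ty, tz], turn, claw], ...]. A call has 1 to 12 rows; each row shifts and turns the commanded pose from where the row before left it, along the tool's axes as they then stand; what a row does not reach is not made up. A row lasts 1/8 s, in which the tool goes at most 62.5 mm and 10.7 degrees, less where a joint would pass 70% of its speed; a pose out of reach is approached as far as the arm can. A call with a number of a shift or a turn outside -1 to 1 is refused whole. A call with a gripper value outside its range is refused whole. The fingers move at their own pace and stop on an object; FORCE is the grip in N (left out, the last holds). Time passes only in rows, so rows that do not move let the fingers close. It gives the time, the measured TCP pose, the force and the opening at its end, in the units of the state.
- env.get_state(): the state, without advancing time (a new reading comes with each control period).
- env.read_camera(name): name is "scene" or "top" or "wrist"; returns a dict with "color" (420x560x3 uint8, blue, green, red), "mtx" (3x3 intrinsics, pixels), "k1" (the pictures are not rectified: a ray, as slopes to the right and down, at radius r is drawn at 1 + k1 r^2 times it, then the intrinsics apply), "view" (4x4, takes a point from world to camera coordinates). Camera axes: x right, y down, z forward; pixel columns grow to the right and rows downward; lengths in m; the calibration is good to about 2 mm. A picture is of the moment at which its call begins. There is no depth.
- env.hand_in(): hands the job in, once; it reports no verdict.
Trained networks look in the newest picture that a camera, given by its name, has taken for a name from the list of things; names that differ only in an ending like _2 or _b are one class to them, and where a whole thing is asked for, a point or a joint stands for the part that bears it (a point fixed in the world has none). Each returns a list of dicts, best first, with "p" (0 to 1); they miss things now and then, are a little off and sometimes report something else, mostly with a low value. They report only what shows in the picture. A call takes as long as a camera call. They do not tell look-alikes from the thing itself.
- env.boxes_of(camera, thing): "location" ([column, row] in pixels, amid what is visible of it).
- env.cut_out(camera, thing): "region" (420x560 bool, what is visible of it) and "location" ([column, row] in pixels, amid what is visible of it).
The state is a dict: "clock": time; "joint_pos": joint angles; "qvel": joint speeds; "tau": joint torques, N m; "tcp_pos": TCP position; "orientation": TCP orientation; "wrist_force": force on the tool from outside, world axes, zero at the start; "ft_torque": the same for the moment, N m; "finger_gap": finger opening in m.
Only numpy, scipy, OpenCV 4.12 (cv2) and the standard library are available. Lean on these libraries where they do the work, as an engineer would, in place of code of your own. Each camera call takes 0.05 s, during which the arm holds its last target.

### The job

The blue mosaic sample carrier is locked in the slide jig by a sprung index plunger with a red wing knob. Pull the knob out along its leaning axis, twist it so that it latches open, and let go; then slide the carrier along the rails to the open end of the jig, lift it out level by its white handle, and set it down gently on the middle of the wire rack. Leave the plunger latched open and do not disturb the glue bottle, the white cup or the whetstone.

Things in the scene. Friction and masses are not known exactly. Their poses are not given: they have to be found in the camera images.
- jig: green-painted base plate 130 x 190 x 12 mm with two dark rails (tops 25 mm above the table), screwed down; origin: centre of its underside, z up, y along the rails, -x is the plunger's side, roughly towards the robot. The carrier lies on the plate, pinned at y = +50 mm, with 2 mm of side play; it slides only towards -y, to an end stop that holds its centre at y = -51 mm.
- open_station (a point): a point on the jig's bed (12 mm above the table) for the centre of the carrier's underside at the open end, 92 mm from the pinned place; axes as the jig's. Steel keepers (tops 30 mm above the table) reach over both side edges of the carrier from jig y = +12 to +88 mm, 3 mm above it: it can be lifted out only with its centre beyond jig y = -23 mm (19 mm before this point).
- knob_grip (a point): place to grip the red wing knob: on the plunger's axis, 12 mm below the wing's outer end. Site z is the axis, outwards: up and leaning 25 degrees from vertical to the jig's -x side. The wing is 12 mm thick (point y), 36 mm wide (point x), 30 mm long (point z). Plunger home, a steel collar 26 mm square begins 26.5 mm inwards of this point (a 20 mm boss 19 mm inwards). Moves and turns with the knob.
- plunger (a joint): how far the plunger is pulled out along its axis, m: 0 home (pin in the carrier's notch), 0.020 fully out. A spring pulls it home with 8 N at 0, 14 N at 0.017. From about 0.0125 the knob can be turned; turned 0.6 rad or more and let go, it rests latched at about 0.0125, the pin clear of the carrier. Let go unturned, it springs home.
- knob (a joint): turn of the wing knob about its axis, rad: 0 as it stands locked; it can be turned either way up to 1.4 when the plunger is pulled out, and hardly at all when it is not; positive is anticlockwise seen from the knob's outer end. About 1.2 is a good twist.
- carrier_grip (a point): gripping point in the white handle of the loose carrier, 36 mm above its underside. The carrier is a blue plate 80 x 70 x 10 mm (x, y) with small coloured tesserae, about 0.3 kg; the handle stands on its middle: 14 mm thick along the carrier's y, 40 mm long along its x, from 10 to 52 mm above the underside. Axes parallel to the jig's while it is in the jig.
- carrier_base (a point): centre of the carrier's underside, z up through the handle.
- rack_top (a point): centre of the top of the wire rack (125 x 124 mm, fixed), on which things stand: 30 mm above the table; z up. It is a level grid of steel wires with no rim.
- glue_bottle: white glue bottle with red tip, 53 mm across, 153 mm tall, standing; origin at the centre of its underside. Bystander.
- cup_white: thin white cup, 76 mm across, 93 mm tall, standing; origin at the centre of its underside. Bystander.
- whetstone: dark grey dressing stone 50 x 88 x 21 mm, lying flat; origin at the centre of its underside. Bystander.
Not all that is in view belongs to the job. What is shaped like the part that bears carrier_grip but pink is not meant.

How it is judged:
On the way, in this order (a step that is already met when the one before it is completed fails the run):
1. the plunger stays out by itself: pulled more than 10 mm, with no finger on the knob, while the carrier is still at its pinned station (value of joint plunger above 0.01 m and contact force between each of the arm, the fingers and plunger below 0.1 N and y of carrier_base in the frame of jig above 0.035 m), for 0.3 s.
2. the carrier has slid along the bed to the open end of the jig (its centre beyond y = -18 mm of the jig, still down on the bed) (y of carrier_base in the frame of jig between -0.065 and -0.018 m and z of carrier_base in the frame of jig below 0.018 m and x of carrier_base in the frame of jig between -0.006 and 0.006 m), for 0.05 s.
At the end, for the whole second after the job is handed in: The carrier stands flat and upright on the wire rack (tilt under 0.1 rad), its centre within 30 mm of the rack's centre, let go and at rest; the plunger is still latched open (out by more than 10 mm) (horizontal distance between carrier_base and rack_top below 0.03 m and z of carrier_base in the frame of rack_top between -0.005 and 0.005 m and angle between carrier_base's own z axis and vertical below 0.1 rad and value of joint plunger above 0.01 m); the robot touches nothing.
It fails at once if the carrier is tipped by more than 0.4 rad (angle between carrier_base's own z axis and vertical above 0.4 rad).
It fails at once if the carrier is dropped (falls out of the fingers by more than about 10 mm) (linear speed of carrier above 0.45 m/s and contact force between the fingers and carrier below 0.1 N).
It fails at once if the glue bottle is moved by more than 30 mm (distance of glue_bottle from where it was at the start of the episode above 0.03 m).
It fails at once if the white cup is moved by more than 30 mm (distance of cup_white from where it was at the start of the episode above 0.03 m).
It fails at once if the whetstone is moved by more than 30 mm (distance of whetstone from where it was at the start of the episode above 0.03 m).
It also fails if it takes over 53 s, if anything falls off the work surface, if the arm or the gripper's body presses on something with over 40 N, if the wrist force passes 120 N, or if a joint passes its speed limit or range.

## Working session

There is one attempt and no reset: what is moved stays moved. The work goes in short steps, Python scripts to look and compute and a shell command to move; the robot and the scene stay as the last step left them, time stands still between calls to the robot, and variables do not carry over. Pictures are saved under pics/ and viewed, and the job is handed in when it is done.

```bash
ls; mkdir -p pics
python3 - <<'E'
from workcell import env
import cv2
s=env.get_state();print({k:s[k] for k in s})
for n in ["scene","top","wrist"]:
    c=env.read_camera(n);cv2.imwrite(f"pics/{n}0.png",c["color"]);print(n,c["mtx"],c["k1"],c["view"])
E
```

```text
pics
{'clock': 0.0, 'joint_pos': array([-1.43561153e+00,  3.14024423e-01,  4.49879969e-02,  1.30355105e+00,
       -2.08663019e-05,  1.43120529e+00]), 'qvel': array([0.00204978, 0.00069379, 0.00041822, 0.00137386, 0.00084806,
       0.00056987]), 'tau': array([-1.17494288e-03, -4.80626822e+01,  2.98532903e+01,  1.93363521e-02,
       -4.68939311e-05,  9.84918728e-06]), 'tcp_pos': array([ 0.15593887, -0.55294593,  0.23039885]), 'orientation': array([-8.95597232e-04,  9.90576717e-01,  1.36956071e-01, -8.46005927e-06]), 'wrist_force': array([ 0.02256616, -0.11474328, -0.66070613]), 'ft_torque': array([ 0.03392363,  0.02652117, -0.01225143]), 'finger_gap': 0.08544792261727366}
scene [[478.31512125   0.         282.32726478]
 [  0.         478.31512125 209.18634292]
 [  0.           0.           1.        ]] -0.13780782020816296 [[ 0.46470326 -0.88530427 -0.01694797 -0.45082258]
 [-0.37833126 -0.18121123 -0.90775985  0.23585188]
 [ 0.80057251  0.42825091 -0.41914773  0.91649943]
 [ 0.          0.          0.          1.        ]]
top [[465.61490679   0.         283.08915313]
 [  0.         465.61490679 209.8063988 ]
 [  0.           0.           1.        ]] -0.09948330325599918 [[-0.02291169 -0.99972324  0.00533792 -0.23011694]
 [-0.98432637  0.02162429 -0.17502566  0.55456424]
 [ 0.17486179 -0.00926439 -0.9845494   0.95607388]
 [ 0.          0.          0.          1.        ]]
wrist [[341.32449354   0.         283.63747078]
 [  0.         341.32449354 213.62636229]
 [  0.           0.           1.        ]] -0.05573015203061442 [[ 2.71605054e-01 -9.62408412e-01 -8.62673435e-04 -5.74118669e-01]
 [-9.26444200e-01 -2.61697995e-01  2.70583264e-01 -3.47512894e-02]
 [-2.60637369e-01 -7.26925631e-02 -9.62696189e-01  3.78078444e-01]
 [ 0.00000000e+00  0.00000000e+00  0.00000000e+00  1.00000000e+00]]
```

View pics/scene0.png

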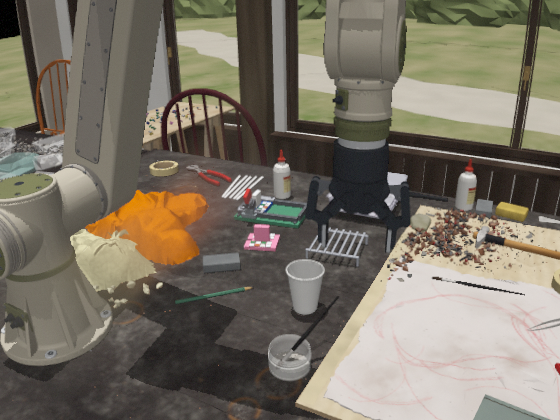

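View pics/top0.png

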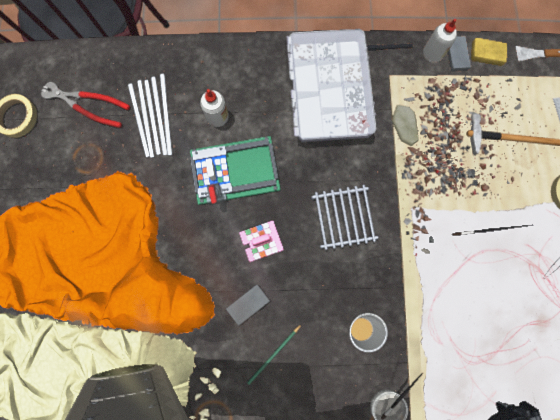

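View pics/wrist0.png

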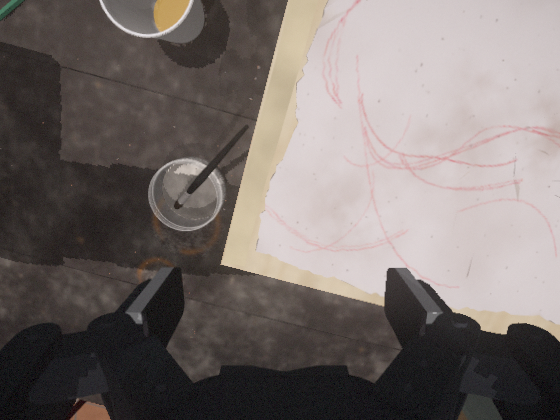

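```bash
cat > h.py <<'E'
from workcell import env
import cv2, numpy as np
from scipy.spatial.transform import Rotation as R
def proj(c,P):
    P=np.atleast_2d(P); V=c["view"]; q=P@V[:3,:3].T+V[:3,3]
    s=q[:,:2]/q[:,2:]; s=s*(1+c["k1"]*(s**2).sum(1,keepdims=True))
    return s@c["mtx"][:2,:2].T+c["mtx"][:2,2]
def ray(c,uv):
    d=cv2.undistortPoints(np.array([[uv]],float),c["mtx"],np.array([c["k1"],0,0,0,0.]))[0,0]
    V=c["view"];Rm=V[:3,:3];o=-Rm.T@V[:3,3]
    return o,Rm.T@np.array([d[0],d[1],1])
def onz(c,uv,z):
    o,d=ray(c,uv);return o+d*(z-o[2])/d[2]
def crop(c,name,u0,v0,w,h,f):
    cv2.imwrite("pics/"+name,cv2.resize(c["color"][v0:v0+h,u0:u0+w],None,fx=f,fy=f,interpolation=cv2.INTER_CUBIC))
E
python3 - <<'E'
from h import *
c=env.read_camera("top"); crop(c,"t1.png",170,90,220,165,3.6)
s=env.read_camera("scene"); crop(s,"s1.png",190,150,200,130,4)
for cam,C in (("top",c),("scene",s)):
  for t in ["jig","plunger","knob","carrier_grip","rack_top","glue_bottle","cup_white","whetstone","carrier_base","knob_grip"]:
    try: print(cam,t,[(np.round(d["location"],1),round(d["p"],2)) for d in env.boxes_of(cam,t)][:4])
    except Exception as e: print(cam,t,e)
E
```

```text
top jig [(array([240.2, 169.6]), 0.78)]
top plunger [(array([214.5, 188.7]), 0.54)]
top knob [(array([214.1, 191.4]), 0.54)]
top carrier_grip [(array([211. , 170.2]), 0.9), (array([261.2, 241.2]), 0.89)]
top rack_top [(array([340.6, 192. ]), 0.59)]
top glue_bottle []
top cup_white [(array([366.7, 332.6]), 0.63)]
top whetstone [(array([247., 305.]), 0.66)]
top carrier_base [(array([213.8, 172.4]), 0.92)]
top knob_grip [(array([213.6, 194. ]), 0.65)]
scene jig [(array([273.7, 209.4]), 0.73)]
scene plunger [(array([248.7, 198.1]), 0.68)]
scene knob [(array([248.5, 195.1]), 0.51)]
scene carrier_grip [(array([260.4, 239.7]), 0.89), (array([257.8, 199.4]), 0.57), (array([247.5, 197.9]), 0.51)]
scene rack_top [(array([330. , 250.5]), 0.56)]
scene glue_bottle [(array([281.9, 176.7]), 0.75), (array([306.6, 284.6]), 0.35)]
scene cup_white [(array([308.2, 281.1]), 0.76), (array([277.2, 181.2]), 0.69)]
scene whetstone [(array([219.5, 259.9]), 0.97)]
scene carrier_base [(array([261.9, 240.4]), 0.8)]
scene knob_grip [(array([248.2, 198.7]), 0.65)]
```

View pics/t1.png

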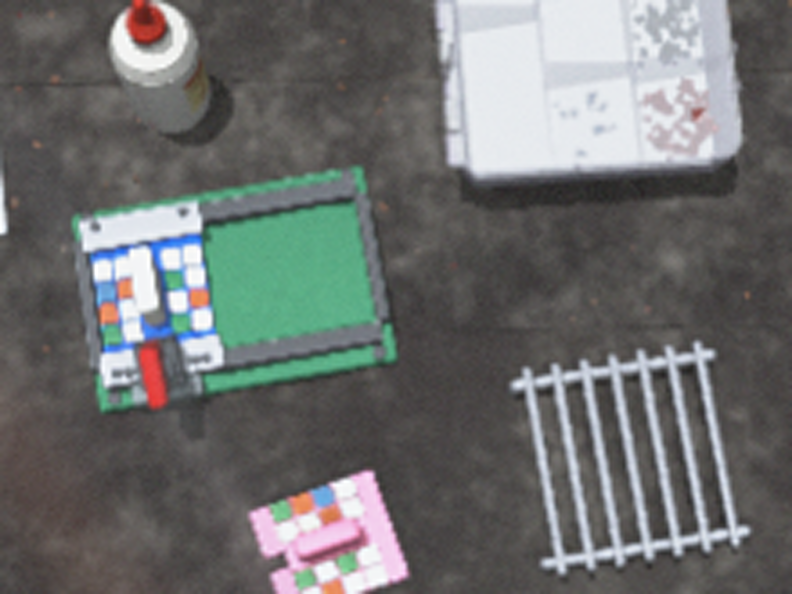

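View pics/s1.png

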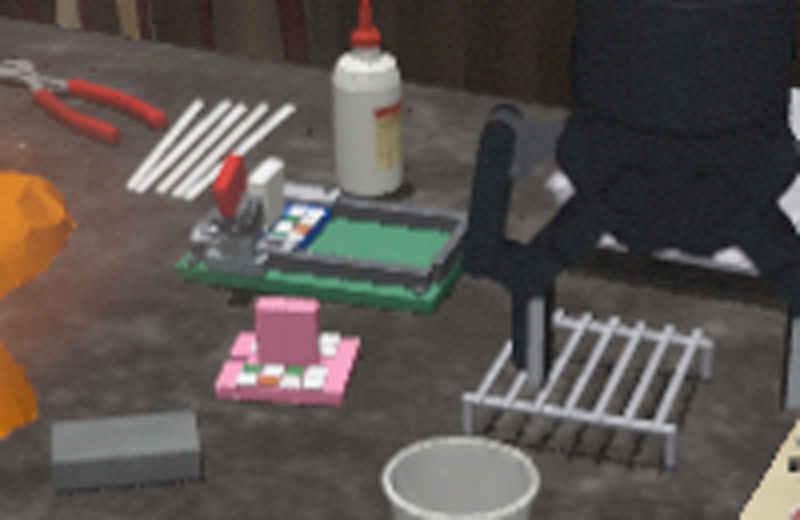

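Run:
```python
from h import *
c=env.read_camera("top")
print("cam",-c["view"][:3,:3].T@c["view"][:3,3])
def f(p): return np.array(p)/3.6+[170,90]
q=[f(p) for p in [(76,216),(363,167),(396,355),(102,411)]]
W=np.array([onz(c,p,.012) for p in q])
L=np.array([[.065,.095,.012],[.065,-.095,.012],[-.065,-.095,.012],[-.065,.095,.012]])
print(W); 
for a,b in((0,1),(1,2),(2,3),(3,0)): print(np.linalg.norm(W[a]-W[b]))
A=L[:,:2]-L[:,:2].mean(0);B=W[:,:2]-W[:,:2].mean(0)
th=np.arctan2((A[:,0]*B[:,1]-A[:,1]*B[:,0]).sum(),(A*B).sum());ctr=W[:,:2].mean(0)
print("jig",ctr,th,np.degrees(th))
r=[f(p) for p in [(517,385),(713,353),(745,533),(548,566)]]
Wr=np.array([onz(c,p,.028) for p in r]);print("rack",Wr,Wr.mean(0))
# other thing
for n,p,z in [("bottle",(160,60),.13)]: print(n,onz(c,f(p),z))
for n,p in [("cup",(366.7,332.6)),("stone",(247,305))]: print(n,onz(c,p,.02))
np.save("jig.npy",[*ctr,th])
def J(P):
    P=np.atleast_2d(P); return P@R.from_euler('z',th).as_matrix().T+[*ctr,0]
kd=np.array([-np.sin(np.radians(25)),0,np.cos(np.radians(25))])
for cam in("top","scene"):
    C=env.read_camera(cam);im=cv2.resize(C["color"],None,fx=3.6,fy=3.6,interpolation=cv2.INTER_CUBIC)
    def line(P,col):
        u=(proj(C,P)*3.6+1.3).astype(int)
        cv2.polylines(im,[u.reshape(-1,1,2)],True,col,1)
    line(J(L),(0,255,255));line(J(L*[1,1,0]),(0,255,255))
    b=np.array([0,.05,.012])
    line(J([b+[s*.04,t*.035,.01] for s,t in((1,1),(1,-1),(-1,-1),(-1,1))]),(255,0,255))
    line(J([b+[s*.02,t*.007,.052] for s,t in((1,1),(1,-1),(-1,-1),(-1,1))]),(255,0,255))
    line(J([b+[s*.02,t*.007,.01] for s,t in((1,1),(1,-1),(-1,-1),(-1,1))]),(255,0,255))
    line(Wr,(0,255,0))
    u0,v0=proj(C,J([-.02,.0,.03]))[0]*3.6
    u0=max(0,int(u0-400));v0=max(0,int(v0-300))
    cv2.imwrite(f"pics/{cam}_ov.png",im[v0:v0+600,u0:u0+800]); print(u0,v0)
```

```text
cam [ 0.37341905 -0.23318787  1.03959328]
[[ 0.70053682 -0.03413818  0.012     ]
 [ 0.72890375 -0.21847858  0.012     ]
 [ 0.60472466 -0.23699139  0.012     ]
 [ 0.57301222 -0.05234924  0.012     ]]
0.1865102224369857
0.1255514663473301
0.18734567605404928
0.12881834330920477
jig [ 0.65179437 -0.13548935] 0.15615738202673757 8.94715892994412
rack [[ 0.58058315 -0.31109913  0.028     ]
 [ 0.59828383 -0.43373028  0.028     ]
 [ 0.4855912  -0.44724602  0.028     ]
 [ 0.46840653 -0.3260798   0.028     ]] [ 0.53321618 -0.37953881  0.028     ]
bottle [ 0.75586282 -0.10403953  0.13      ]
cup [ 0.28276641 -0.41617905  0.02      ]
stone [ 0.34788487 -0.1602439   0.02      ]
448 333
571 446
```

View pics/top_ov.png

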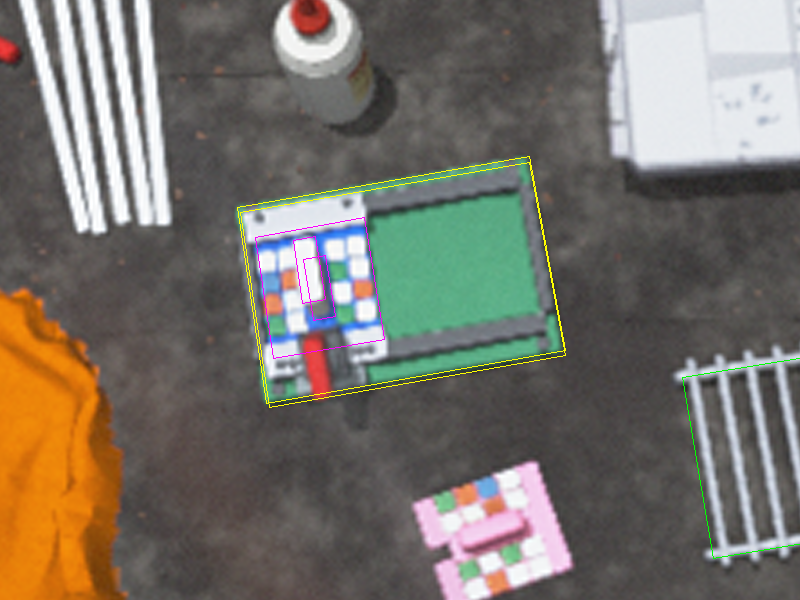

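View pics/scene_ov.png

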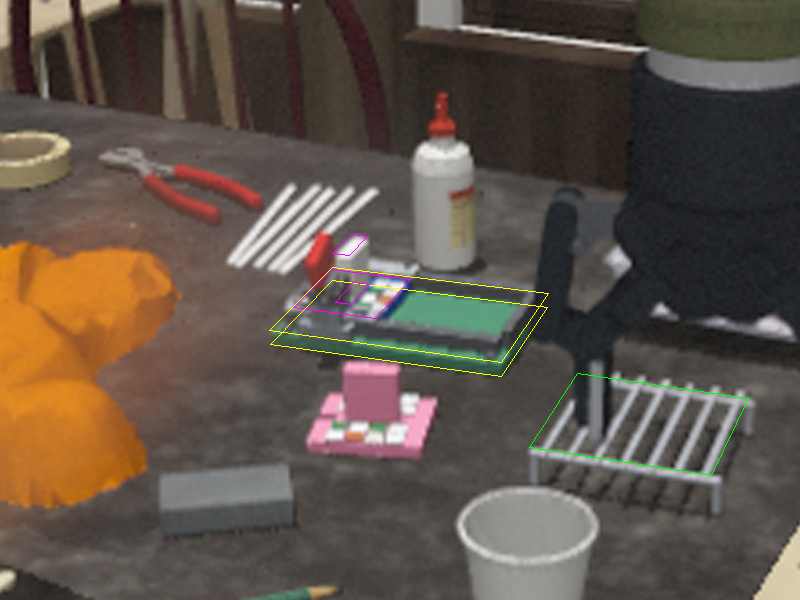

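```bash
python3 -m pendant '[[[0,0,0],0.57,-1],[[0,0,0],0.57,-1],[[1,-0.74,0],0,-1],[[1,-0.74,0],0,-1],[[1,-0.74,0],0,-1],[[1,-0.74,0],0,-1],[[1,-0.74,0],0,-1],[[1,-0.74,0],0,-1],[[1,-0.74,0],0,-1],[[1,-0.74,0],0,-1],[[1,-0.74,0],0,-1],[[1,-0.74,0],0,-1]]' 60; python3 -m pendant '[[[1,-0.74,0],0,-1],[[1,-0.74,0],0,-1],[[1,-0.74,0],0,-1],[[1,-0.74,0],0,-1],[[1,-0.74,0],0,-1],[[1,-0.74,0],0,-1],[[1,-0.74,0],0,-1],[[1,-0.74,0],0,-1],[[1,-0.74,0],0,-1],[[1,-0.74,0],0,-1],[[0,0,0],0,-1]]'
python3 - <<'E'
from h import *
s=env.get_state();print(s["clock"],s["tcp_pos"],s["orientation"],s["joint_pos"])
for n in("wrist","top"):
    c=env.read_camera(n);cv2.imwrite(f"pics/{n}2.png",c["color"])
c=env.read_camera("wrist");print(-c["view"][:3,:3].T@c["view"][:3,3],c["view"])
E
```

```text
clock: 2.9
tcp_pos: [0.3318, -0.374, 0.2315]
orientation: [0.0, 0.997, 0.079, 0.0]
wrist_force: [0.1, -0.2, 0.3]
finger_gap: 0.0855
clock: 4.28
tcp_pos: [0.506, -0.1965, 0.2314]
orientation: [-0.0, 0.997, 0.08, 0.0]
wrist_force: [-0.5, 0.9, -0.4]
finger_gap: 0.0859
4.275 [ 0.50599021 -0.19647537  0.23138723] [-7.47536389e-05  9.96811841e-01  7.97881169e-02  6.01462048e-05] [-5.18409135e-01  2.50430023e-01 -3.86383338e-02  1.28171278e+00
  1.91290070e-04  2.46343748e+00]
[ 0.5731848  -0.18670911  0.37371618] [[ 1.57039218e-01 -9.87591889e-01  9.71441387e-04 -2.74767942e-01]
 [-9.50655076e-01 -1.50899165e-01  2.71080004e-01  4.15419805e-01]
 [-2.67569824e-01 -4.34936977e-02 -9.62556330e-01  5.04969159e-01]
 [ 0.00000000e+00  0.00000000e+00  0.00000000e+00  1.00000000e+00]]
```

View pics/wrist2.png

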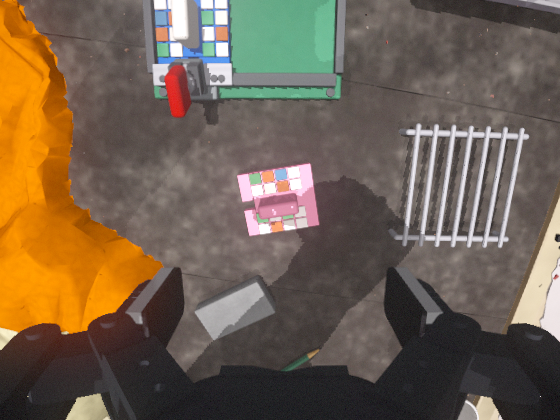

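```bash
python3 -m pendant '[[[0.6,-0.92,0],0,-1],[[0.6,-0.92,0],0,-1],[[0.6,-0.92,0],0,-1],[[0.6,-0.92,0],0,-1],[[0.6,-0.92,0],0,-1],[[0,0,0],0,-1],[[0,0,0],0,-1]]'
python3 - <<'E'
from h import *
c=env.read_camera("wrist");cv2.imwrite(f"pics/w3.png",c["color"])
crop(c,"w3c.png",190,0,220,165,3.6)
np.savez("w3.npz",**c);np.savez("t3.npz",**env.read_camera("top"));np.savez("s3.npz",**env.read_camera("scene"))
E
```

```text
clock: 5.3
tcp_pos: [0.5499, -0.0996, 0.2313]
orientation: [0.0, 0.997, 0.077, -0.0]
wrist_force: [-0.4, -0.9, -0.1]
finger_gap: 0.0852
```

View pics/w3.png

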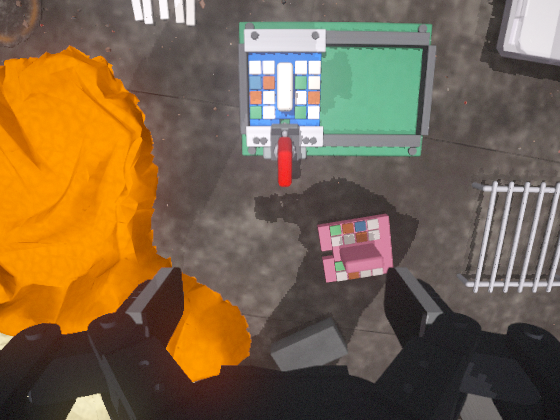

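View pics/w3c.png

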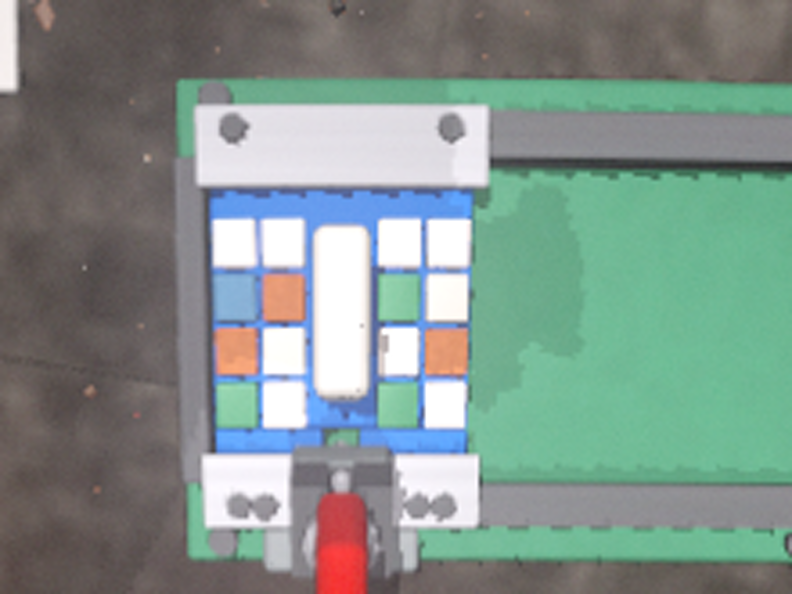

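```bash
cat > fit.py <<'E'
from h import *
from scipy.optimize import least_squares
def ld(n): return dict(np.load(n))
w=ld("w3.npz");t=ld("t3.npz");s=ld("s3.npz")
fw=lambda p:np.array(p)/3.6+[190,0]-.36
ft=lambda p:np.array(p)/3.6+[170,90]-.36
def J(p,P):
    return np.atleast_2d(P)@R.from_euler('z',p[2]).as_matrix().T+[p[0],p[1],0]
hand=[[.02,.057,.064],[.02,.043,.064],[-.02,.043,.064],[-.02,.057,.064]]
obsw=[([.065,.095,.012],fw((177,80))),([-.065,.095,.012],fw((187,560))),([.065,-.095,.012],(431.5,25)),([-.065,-.095,.012],(422,155.5))]
obsh=[(hand[i],fw(q)) for i,q in enumerate([(314,226),(368,226),(368,400),(314,400)])]
obst=[([.065,.095,.012],ft((76,216))),([.065,-.095,.012],ft((363,167))),([-.065,-.095,.012],ft((396,355))),([-.065,.095,.012],ft((102,411)))]
def solve(sets,p0=(.65,-.135,.156)):
    f=lambda p:np.concatenate([(proj(c,J(p,[o[0]]))[0]-o[1]) for c,obs in sets for o in obs])
    r=least_squares(f,p0);return r.x,np.round(r.fun,1)
if __name__=="__main__":
    for n,S in(("wrist",[(w,obsw)]),("wrist handle",[(w,obsh)]),("w+h",[(w,obsw+obsh)]),("top",[(t,obst)])):
        p,f=solve(S);print(n,p,f)
    p,_=solve([(w,obsw+obsh)])
    for cam in("wrist","top","scene"):
        for th in("knob","glue_bottle"):
            d=env.cut_out(cam,th); print(cam,th,[(np.round(x["location"],1),round(x["p"],2),int(x["region"].sum())) for x in d][:3])
    # red pixels in each image
    for n,c in(("w",w),("t",t),("s",s)):
        im=c["color"].astype(int);m=((im[...,2]>120)&(im[...,1]<60)&(im[...,0]<70)).astype(np.uint8)
        k,l,st,ce=cv2.connectedComponentsWithStats(m)
        for i in range(1,k):
            if st[i,4]>25: print(n,st[i],ce[i])
    crop(t,"t3k.png",190,150,80,60,10);crop(s,"s3k.png",220,170,80,60,10);crop(w,"w3k.png",250,110,80,80,7.5)
E
python3 fit.py
```

```text
wrist [ 0.65170419 -0.13528926  0.15495421] [-0.7 -0.4  0.2  1.   1.5 -1.4 -1.   1.1]
wrist handle [ 0.65154743 -0.13489764  0.15552048] [-0.8 -0.2  0.8 -0.2  0.5  0.2 -0.5  0.2]
w+h [ 0.65160623 -0.13506104  0.15522044] [-1.  -0.3  0.   1.1  1.3 -1.4 -1.2  1.2 -0.6 -0.3  1.  -0.2  0.7  0.2
 -0.3  0.2]
top [ 0.65275609 -0.13463368  0.15611375] [-1.1 -0.3  0.3 -0.8  1.1  1.  -0.3  0. ]
wrist knob [(array([283.5, 156.3]), 0.76, 791)]
wrist glue_bottle []
top knob [(array([212.9, 192.4]), 0.52, 90), (array([249.6, 164.7]), 0.43, 2928)]
top glue_bottle [(array([216.4, 108.6]), 0.93, 717), (array([362.6, 333.4]), 0.47, 1094)]
scene knob []
scene glue_bottle [(array([278.8, 178.8]), 0.79, 564), (array([246.7, 198.4]), 0.27, 108)]
w [278 152  14  35 406] [284.62068966 170.60098522]
t [445  23  10   9  43] [449.37209302  27.48837209]
t [206  91  10  10  51] [210.25490196  96.64705882]
t [209 190   7  14  55] [212.52727273 196.2       ]
s [466 159   7  12  34] [469.29411765 166.79411765]
s [555 364   5  10  33] [557.51515152 367.33333333]
```

```bash
python3 -c "
import cv2,numpy as np
a=[cv2.imread('pics/'+n) for n in('t3k.png','s3k.png','w3k.png')]
cv2.imwrite('pics/k3.png',np.hstack([cv2.resize(a[2],(400,400)),np.vstack([cv2.resize(a[0],(400,300)),cv2.resize(a[1],(400,300))])[:400] if 0 else np.vstack([cv2.resize(a[0],(267,200)),cv2.resize(a[1],(267,200))])]))"
```

```text
(no output)
```

View pics/w3k.png

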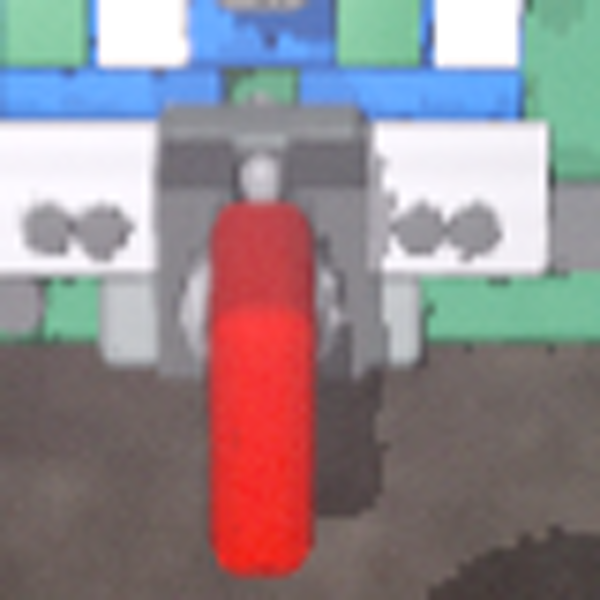

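View pics/s3k.png

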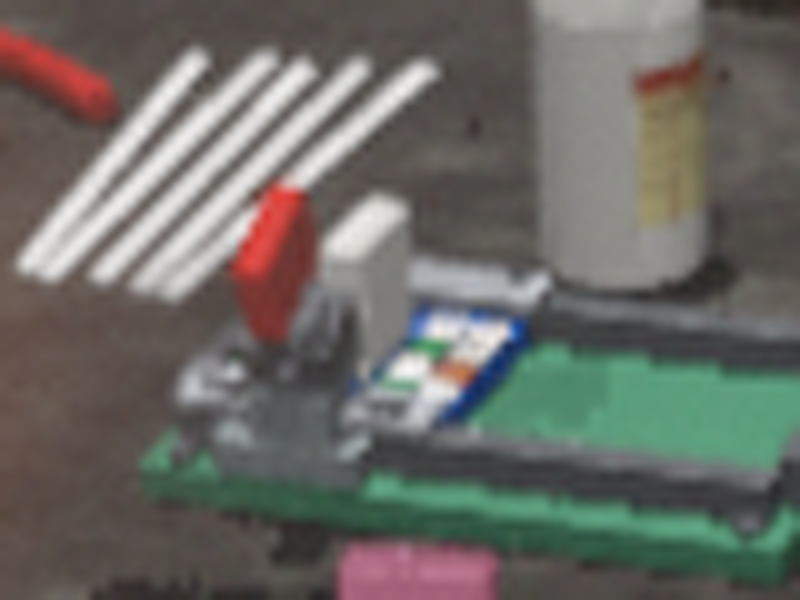

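View pics/t3k.png

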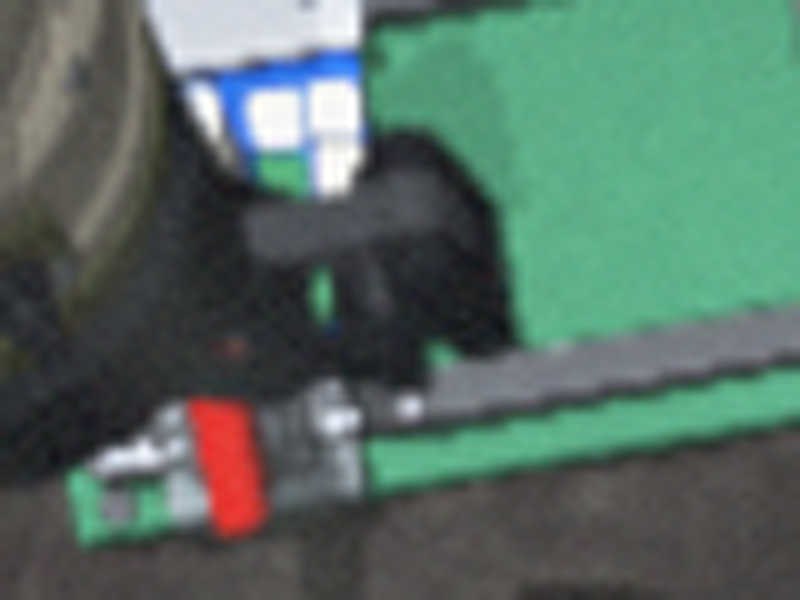

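```bash
cat > knob.py <<'E'
from fit import *
p,_=solve([(w,obsw+obsh)])
a=np.radians(25)
KR=np.array([[np.cos(a),0,-np.sin(a)],[0,1,0],[np.sin(a),0,np.cos(a)]])  # cols x,y,z of knob in jig
def kp(k,L): return J(p,np.array(k)+np.atleast_2d(L)@KR.T)
W=lambda x,y:(250+x/7.5-.4,110+y/7.5-.4); S=lambda x,y:(220+x/10-.45,170+y/10-.45);T=lambda x,y:(190+x/10-.45,150+y/10-.45)
ow=[((.018,.006,.012),W(213,305)),((.018,-.006,.012),W(312,305)),((-.018,.006,.012),W(212,575)),((-.018,-.006,.012),W(314,575)),((.018,.006,-.018),W(215,203)),((.018,-.006,-.018),W(310,203))]
os_=[((-.018,.006,.012),S(235,262)),((.018,.006,.012),S(275,183)),((.018,-.006,.012),S(303,190)),((-.018,-.006,-.018),S(280,342)),((.018,-.006,-.018),S(318,245))]
ot=[((-.018,.006,.012),T(215,537)),((-.018,-.006,.012),T(262,530))]
def ks(sets):
    f=lambda k:np.concatenate([proj(c,kp(k,[o[0]]))[0]-o[1] for c,obs in sets for o in obs])
    r=least_squares(f,(-.06,.05,.07));return r.x,np.round(r.fun,1)
for n,SS in(("w",[(w,ow)]),("s",[(s,os_)]),("w+s",[(w,ow),(s,os_)]),("all",[(w,ow),(s,os_),(t,ot)])):
    k,f=ks(SS);print(n,k,kp(k,[0,0,0])[0],f)
E
python3 knob.py
```

```text
w [-0.06575727  0.04990629  0.05686368] [ 0.57892411 -0.09592069  0.05686368] [-0.2  1.7  0.4  1.7  0.3 -0.6 -0.4 -0.6 -0.1 -1.2  0.1 -1.2]
s [ 0.11654282  0.12812019 -0.00288059] [ 0.74694079  0.0095361  -0.00288059] [-0.4  0.4 -0.6  0.   0.1 -0.2  0.6 -0.8  0.4  0.6]
w+s [-0.06331985  0.04995647  0.07839113] [ 0.58132448 -0.09549429  0.07839113] [-0.7  1.2  1.   1.2 -0.1  1.4  0.1  1.4 -0.5 -2.8  0.6 -2.8 -1.5  1.2
 -1.1 -0.5  0.2 -0.7  0.4  1.1  0.8  1.2]
all [-0.0632118   0.05005988  0.07881354] [ 0.58141524 -0.09537542  0.07881354] [-0.9  1.1  0.9  1.1 -0.2  1.4 -0.   1.4 -0.7 -2.9  0.5 -2.9 -1.5  1.
 -1.1 -0.7  0.1 -0.9  0.4  0.9  0.8  1.   0.6  0.6  1.5  0.3]
```

```bash
python3 -m pendant '[[[0.4,0,1],0,-1],[[0.4,0,1],0,-1],[[0.4,0,1],0,-1],[[0.4,0,1],0,-1],[[0,0,0],0,-1],[[0,0,0],0,-1]]'
python3 - <<'E'
from h import *
c=env.read_camera("wrist");cv2.imwrite(f"pics/w4.png",c["color"]);np.savez("w4.npz",**c)
crop(c,"w4k.png",230,100,120,140,5)
E
```

```text
clock: 6.5
tcp_pos: [0.5821, -0.0941, 0.1519]
orientation: [0.0, 0.997, 0.078, 0.0]
wrist_force: [0.3, 0.4, 1.0]
finger_gap: 0.0854
```

View pics/w4.png

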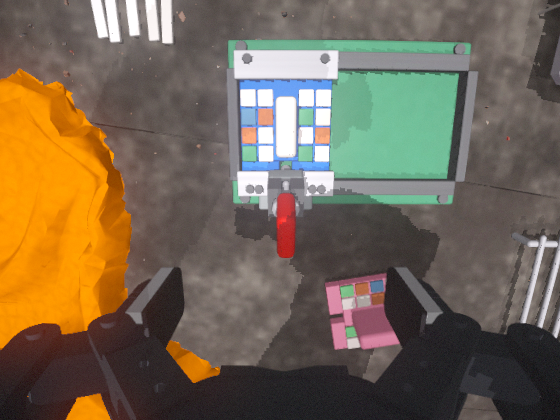

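View pics/w4k.png

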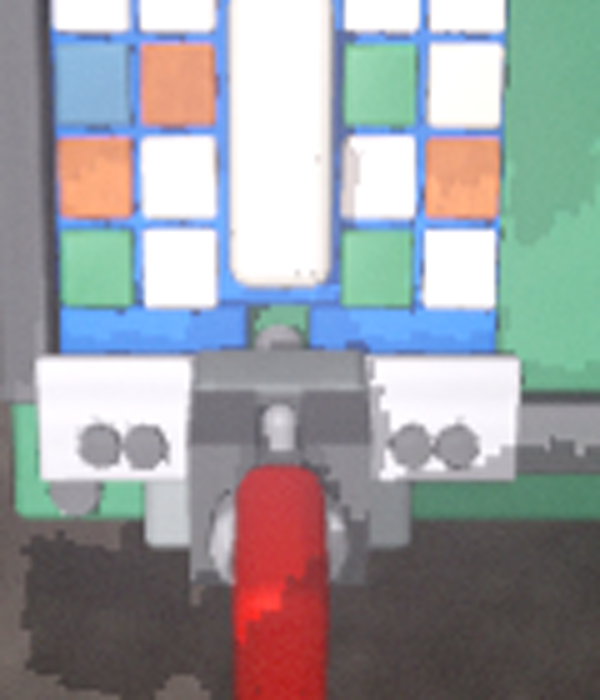

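```bash
cat > k2.py <<'E'
from knob import *
v=ld("w4.npz")
im=v["color"].astype(int);m=((im[...,2]>90)&(im[...,1]<60)&(im[...,0]<70)).astype(np.uint8)
k,l,st,ce=cv2.connectedComponentsWithStats(m)
for i in range(1,k):
    if st[i,4]>100:print(st[i])
o4=[((-.018,.006,.012),(277,257.7)),((-.018,-.006,.012),(295.5,257.7)),((.018,.006,-.018),(277.8,192.8)),((.018,-.006,-.018),(294.5,192.8))]
ow2=[ow[2],ow[3],ow[4],ow[5]]
# jig refit in w4
X=lambda x,y:(230+x/5-.4,100+y/5-.4)
h4=[(hand[2],X(331,287)),(hand[3],X(230,287))]
print("jig4",solve([(w,obsw+obsh),(v,h4)]))
for n,SS in(("4",[(v,o4)]),("w+4",[(w,ow2),(v,o4)]),("w+4+s",[(w,ow2),(v,o4),(s,os_)])):
    k,f=ks(SS);print(n,k,kp(k,[0,0,0])[0],f)
def draw(c,k,name,u0,v0,w_,h_,f):
    im=cv2.resize(c["color"][v0:v0+h_,u0:u0+w_],None,fx=f,fy=f,interpolation=cv2.INTER_CUBIC)
    for z in(.012,-.018):
        u=((proj(c,kp(k,[[a*.018,b*.006,z] for a,b in((1,1),(1,-1),(-1,-1),(-1,1))]))-[u0,v0]+.5)*f).astype(int)
        cv2.polylines(im,[u.reshape(-1,1,2)],True,(0,255,255),1)
    return cv2.resize(im,(390,400)) 
a=draw(v,k,"",240,170,100,100,4);b=draw(s,k,"",230,165,60,60,6)
cv2.imwrite("pics/ov4.png",np.hstack([a,b]))
E
python3 k2.py
```

```text
w [-0.06575727  0.04990629  0.05686368] [ 0.57892411 -0.09592069  0.05686368] [-0.2  1.7  0.4  1.7  0.3 -0.6 -0.4 -0.6 -0.1 -1.2  0.1 -1.2]
s [ 0.11654282  0.12812019 -0.00288059] [ 0.74694079  0.0095361  -0.00288059] [-0.4  0.4 -0.6  0.   0.1 -0.2  0.6 -0.8  0.4  0.6]
w+s [-0.06331985  0.04995647  0.07839113] [ 0.58132448 -0.09549429  0.07839113] [-0.7  1.2  1.   1.2 -0.1  1.4  0.1  1.4 -0.5 -2.8  0.6 -2.8 -1.5  1.2
 -1.1 -0.5  0.2 -0.7  0.4  1.1  0.8  1.2]
all [-0.0632118   0.05005988  0.07881354] [ 0.58141524 -0.09537542  0.07881354] [-0.9  1.1  0.9  1.1 -0.2  1.4 -0.   1.4 -0.7 -2.9  0.5 -2.9 -1.5  1.
 -1.1 -0.7  0.1 -0.9  0.4  0.9  0.8  1.   0.6  0.6  1.5  0.3]
[276 206  20  52 882]
[ 20 323  40  14 280]
jig4 (array([ 0.65194178, -0.13499536,  0.15393152]), array([-0.9, -0.8, -0.1,  0.6,  1.3, -1.6, -1.3,  1. , -0.5, -0.8,  1. ,
       -0.7,  0.7, -0.3, -0.4, -0.3,  0.4,  1.3, -0.3,  1.3]))
4 [-0.06915612  0.04957118  0.06319862] [ 0.57561794 -0.09677722  0.06319862] [ 0.9  0.1 -1.   0.1  0.  -0.1  0.1 -0.1]
w+4 [-0.06618437  0.04974141  0.07012396] [ 0.57852764 -0.09614962  0.07012396] [ 0.3  2.7  0.1  2.7 -0.1  0.   0.6  0.   0.4  0.1 -0.9  0.1 -0.4 -2.2
  0.2 -2.2]
w+4+s [-0.06441284  0.04976818  0.07730989] [ 0.58027373 -0.09584929  0.07730989] [ 0.1  2.4  0.2  2.4 -0.3 -1.6  0.8 -1.6  0.2  1.9 -0.5  1.9 -0.6 -2.6
  0.5 -2.6 -1.6  1.7 -1.2  0.   0.1 -0.2  0.3  1.6  0.8  1.7]
```

View pics/ov4.png

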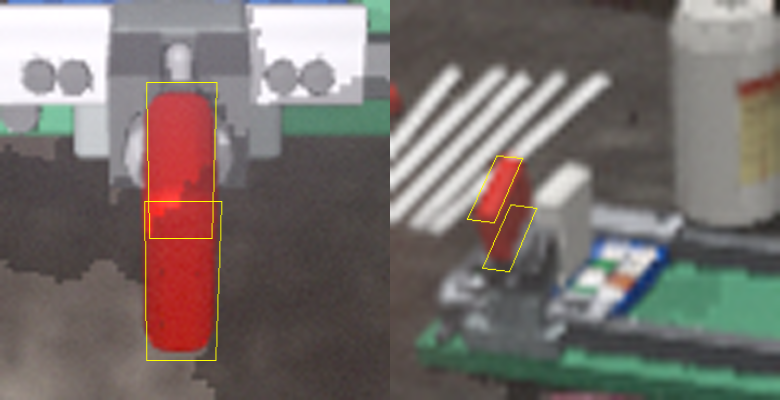

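```bash
python3 -m pendant '[[[-0.06,0.02,0.9],0,-1],[[-0.06,0.02,0.9],0,-1],[[-0.06,0.02,0.9],0,-1],[[-0.06,0.01,0.9],0,-0.4],[[0,0,0.75],0,0],[[0,0,0],0,0.2],[[0,0,0],0,0.2]]' 80
python3 - <<'E'
from h import *
c=env.read_camera("wrist");cv2.imwrite(f"pics/w5.png",c["color"])
c=env.read_camera("scene");crop(c,"s5.png",200,130,150,110,5)
E
```

```text
clock: 7.42
tcp_pos: [0.5781, -0.0963, 0.0651]
orientation: [0.0, 0.997, 0.078, 0.001]
wrist_force: [-0.3, 0.7, 0.5]
finger_gap: 0.0343
```

View pics/w5.png

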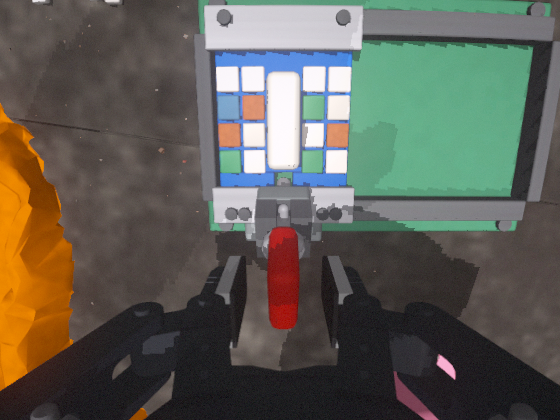

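View pics/s5.png

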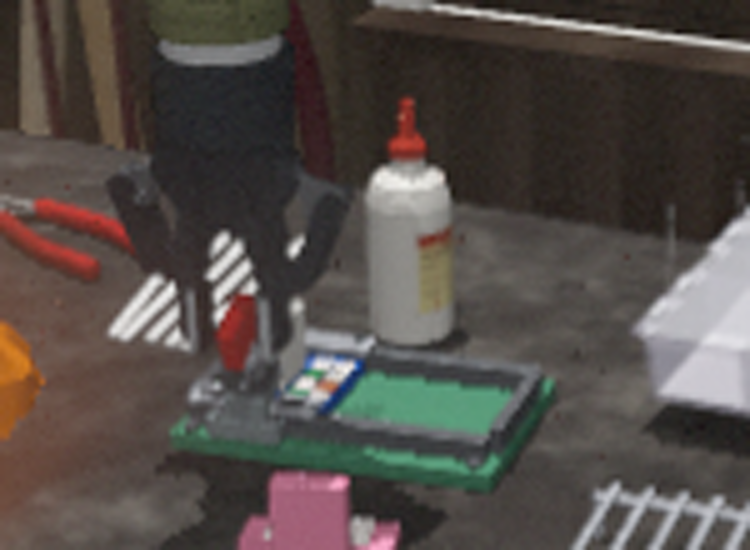

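```bash
python3 -m pendant '[[[0,0,0],0,1],[[0,0,0],0,1],[[0,0,0],0,1],[[0,0,0],0,1]]' 90;  python3 -m pendant '[[[-0.09,0,-0.2],0,1],[[-0.09,0,-0.2],0,1],[[-0.1,0,-0.2],0,1],[[-0.1,0,-0.2],0,1],[[0,0,0],0,1],[[0,0,0],0,1]]'
python3 - <<'E'
from h import *
c=env.read_camera("wrist");cv2.imwrite(f"pics/w6.png",c["color"])
c=env.read_camera("scene");crop(c,"s6.png",200,130,150,110,5)
E
```

```text
clock: 8.02
tcp_pos: [0.5779, -0.0962, 0.065]
orientation: [0.0, 0.997, 0.078, 0.001]
wrist_force: [-0.4, 0.5, 5.8]
finger_gap: 0.0106
clock: 8.78
tcp_pos: [0.5713, -0.0971, 0.079]
orientation: [-0.0, 0.997, 0.078, 0.001]
wrist_force: [8.1, 0.5, -11.5]
finger_gap: 0.0104
```

View pics/w6.png

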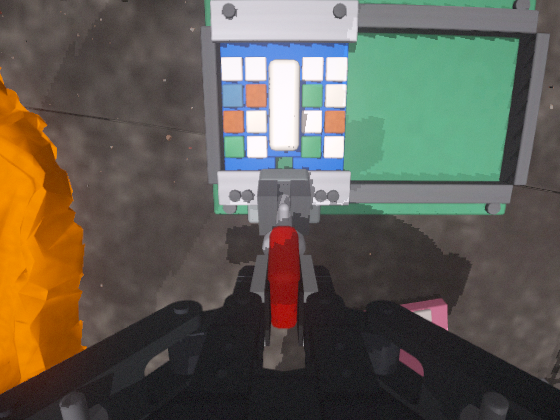

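View pics/s6.png

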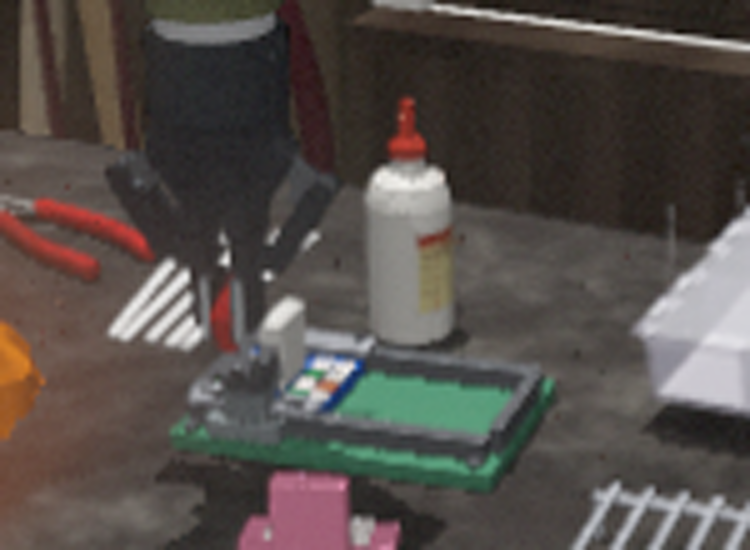

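```bash
python3 -m pendant '[[[0,0,0],-0.9,1],[[0,0,0],-0.9,1],[[0,0,0],-0.9,1],[[0,0,0],-0.9,1],[[0,0,0],-0.9,1]]' 60;  python3 -c "
from h import *
print(env.get_state()['ft_torque'])"; python3 -m pendant '[[[0,0,0],-0.9,1],[[0,0,0],-0.9,1],[[0,0,0],-0.9,1],[[0,0,0],-0.9,1],[[0,0,0],-0.9,1],[[0,0,0],0,1]]'
python3 - <<'E'
from h import *
print(env.get_state()['ft_torque'])
c=env.read_camera("wrist");cv2.imwrite(f"pics/w7.png",c["color"])
c=env.read_camera("scene");crop(c,"s7.png",200,130,150,110,5)
E
```

```text
clock: 9.5
tcp_pos: [0.5731, -0.1021, 0.08]
orientation: [0.006, 0.952, 0.307, 0.001]
wrist_force: [7.4, -8.2, -11.9]
finger_gap: 0.0103
[-4.64838487 -2.66584703 -1.51618644]
clock: 10.25
tcp_pos: [0.5755, -0.1045, 0.0814]
orientation: [0.009, 0.855, 0.519, 0.0]
wrist_force: [8.2, -13.0, -11.3]
finger_gap: 0.0107
[-5.63372738 -4.06078989 -1.62082972]
```

View pics/w7.png

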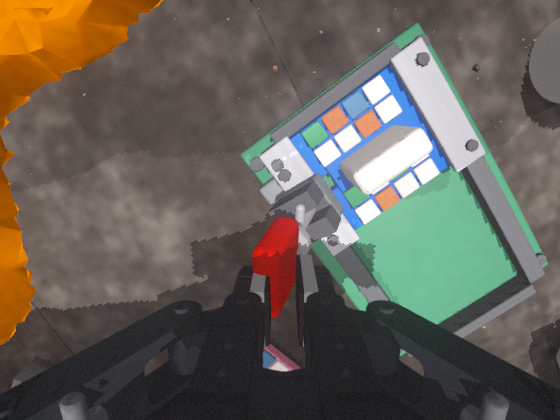

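View pics/s7.png

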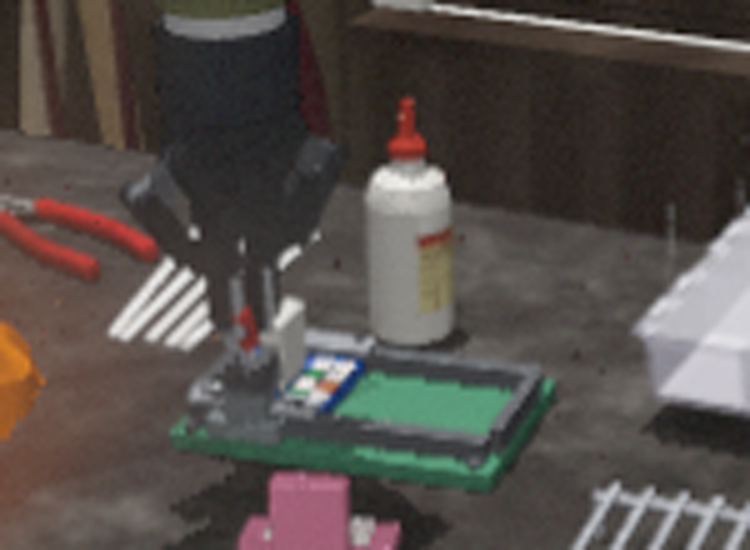

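```bash
python3 -m pendant '[[[0,0,0],-0.5,1],[[0,0,0],0,0.6],[[0,0,0],0,0.3],[[0,0,0],0,0.1],[[0,0,0],0,0.1],[[0,0,0],0,0.1]]'
python3 - <<'E'
from h import *
print(env.get_state()['ft_torque'])
c=env.read_camera("wrist");cv2.imwrite(f"pics/w8.png",c["color"])
c=env.read_camera("scene");crop(c,"s8.png",200,130,150,110,5)
E
```

```text
clock: 11.1
tcp_pos: [0.5697, -0.0969, 0.08]
orientation: [-0.0, 0.839, 0.544, -0.0]
wrist_force: [0.6, 0.7, 0.3]
finger_gap: 0.0385
[-0.01860147  0.04005705  0.01711678]
```

View pics/w8.png

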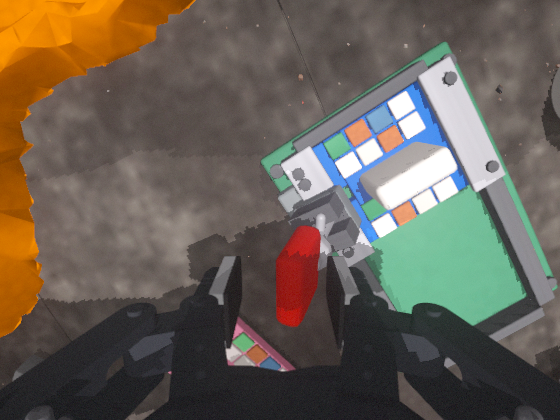

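View pics/s8.png

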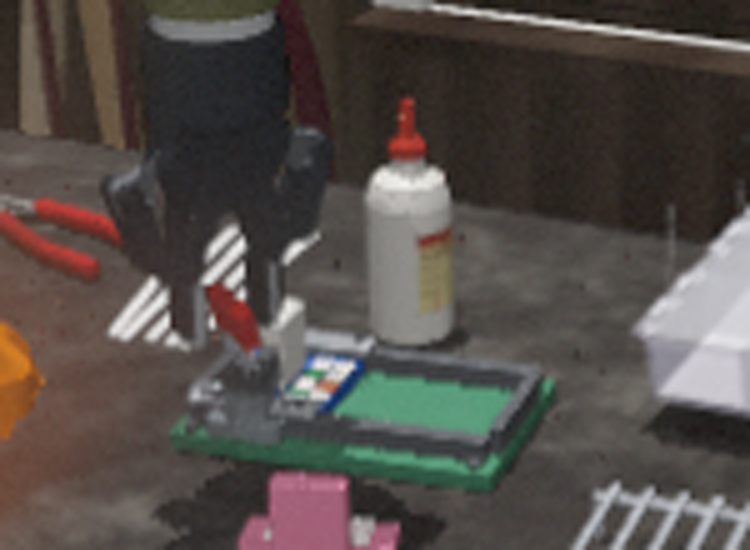

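```bash
python3 -m pendant '[[[0,0,-0.4],0,0.1],[[0,0,-0.8],0,0.1],[[0,0,-1],0,0.1],[[0,0,-1],0.5,-0.5],[[0,0,-1],1,-1],[[0,0,0],1,-1],[[0,0,0],1,-1],[[0,0,0],1,-1],[[0,0,0],1,-1],[[0,0,0],1,-1],[[0,0,0],1,-1],[[0,0,0],1,-1]]'; python3 -m pendant '[[[0.8,0,0],0.9,-1],[[0.8,0,0],0.9,-1],[[0,0,0],0,-1]]'
python3 - <<'E'
from h import *
c=env.read_camera("wrist");cv2.imwrite(f"pics/w9.png",c["color"]);np.savez("w9.npz",**c)
t=env.read_camera("top");d=env.cut_out("top","glue_bottle")
for x in d:
    if x["p"]>.4:
        m=x["region"];v,u=np.where(m);print(x["p"],u.min(),u.max(),v.min(),v.max())
        i=v.argmax();print(onz(t,(u[v==v.max()].mean(),v.max()),0))
        print("red tip",onz(t,(210.3,96.6),.14))
E
```

```text
clock: 12.7
tcp_pos: [0.5704, -0.0974, 0.1658]
orientation: [0.0, 0.992, 0.128, 0.001]
wrist_force: [0.4, 0.8, -0.5]
finger_gap: 0.0852
clock: 13.08
tcp_pos: [0.6023, -0.0906, 0.1654]
orientation: [0.0, 0.999, 0.037, 0.001]
wrist_force: [0.5, -0.1, 0.3]
finger_gap: 0.0853
0.62 203 228 89 126
[ 0.76183164 -0.08968016  0.        ]
red tip [ 0.77415446 -0.09664479  0.14      ]
```

View pics/w9.png

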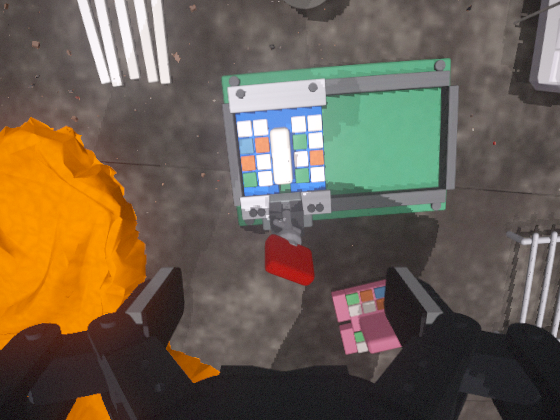

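```bash
python3 -m pendant '[[[0,0,0],-0.78,-1],[[1,0.04,0],0,-1],[[1,0.04,0],0,-1],[[0.1,0,0.8],0,-1],[[0,0,1],0,-1],[[0,0,1],0,-0.5],[[0,0,0.7],0,-0.2],[[0,0,0],0,0]]' 50
python3 - <<'E'
from h import *
c=env.read_camera("wrist");cv2.imwrite(f"pics/w10.png",c["color"])
E
```

```text
clock: 14.22
tcp_pos: [0.6412, -0.0855, 0.0925]
orientation: [-0.001, 0.997, 0.077, -0.002]
wrist_force: [0.1, -0.0, 0.3]
finger_gap: 0.043
```

View pics/w10.png

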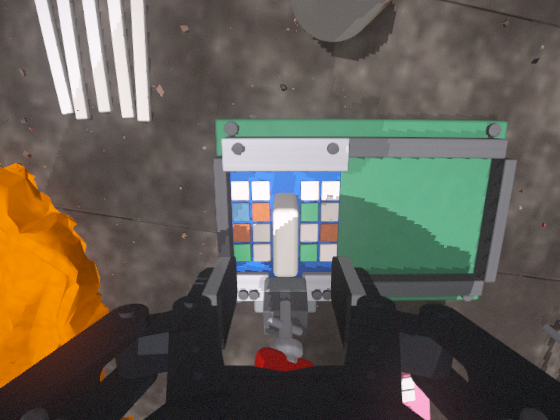

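```bash
python3 -m pendant '[[[0.15,0,0.9],0,0],[[0,0,0.9],0,0],[[0,0,0.8],0,0],[[0,0,0.25],0,0],[[0,0,0],0,1],[[0,0,0],0,1],[[0,0,0],0,1],[[0,0,0],0,1]]' 50
python3 - <<'E'
from h import *
c=env.read_camera("wrist");cv2.imwrite(f"pics/w11.png",c["color"])
c=env.read_camera("scene");crop(c,"s11.png",200,130,150,110,5)
E
```

```text
clock: 15.28
tcp_pos: [0.6464, -0.0854, 0.0379]
orientation: [0.0, 0.997, 0.077, 0.001]
wrist_force: [-0.6, 0.1, 1.6]
finger_gap: 0.0134
```

View pics/w11.png

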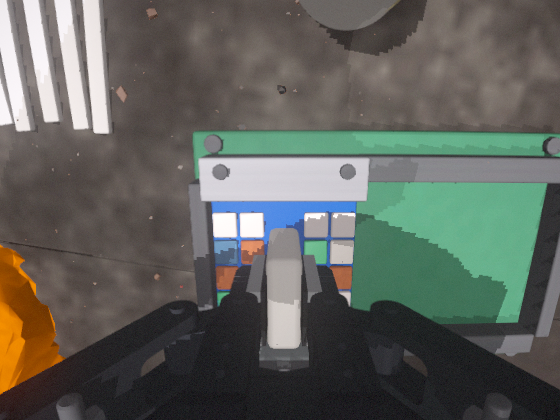

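View pics/s11.png

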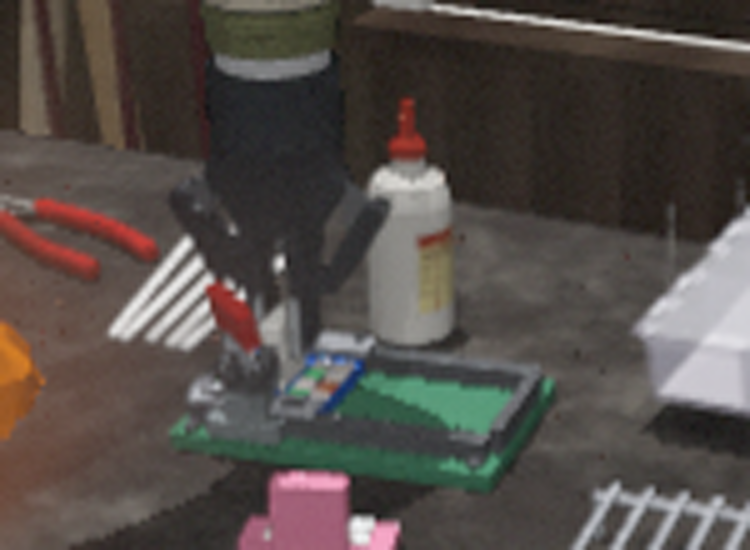

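```bash
python3 -m pendant '[[[0,0.3,0],0,1],[[0,0.5,0],0,1],[[0,0.5,0],0,1]]'; python3 -m pendant '[[[0,0.5,0],0,1],[[0,0.5,0],0,1],[[0,0.5,0],0,1],[[0,0.5,0],0,1],[[0,0.5,0],0,1],[[0,0.4,0],0,1],[[0,0.3,0],0,1],[[0,0,0],0,1],[[0,0,0],0,1]]'
python3 - <<'E'
from h import *
c=env.read_camera("wrist");cv2.imwrite(f"pics/w12.png",c["color"])
c=env.read_camera("scene");crop(c,"s12.png",200,130,150,110,5)
E
```

```text
clock: 15.75
tcp_pos: [0.6504, -0.1113, 0.0379]
orientation: [-0.0, 0.997, 0.077, 0.0]
wrist_force: [-0.1, 4.2, 6.3]
finger_gap: 0.0131
clock: 16.88
tcp_pos: [0.6601, -0.1758, 0.0379]
orientation: [0.001, 0.997, 0.076, 0.0]
wrist_force: [-0.8, -0.4, 6.1]
finger_gap: 0.0131
```

View pics/w12.png

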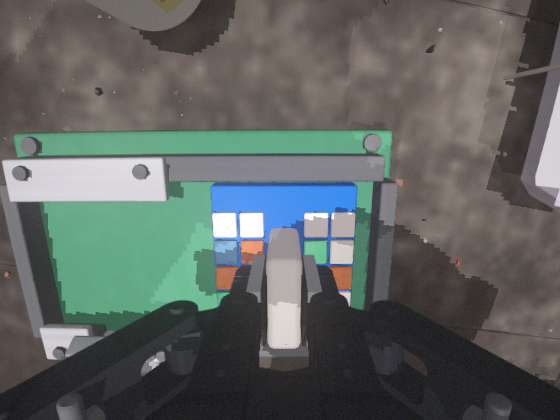

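View pics/s12.png

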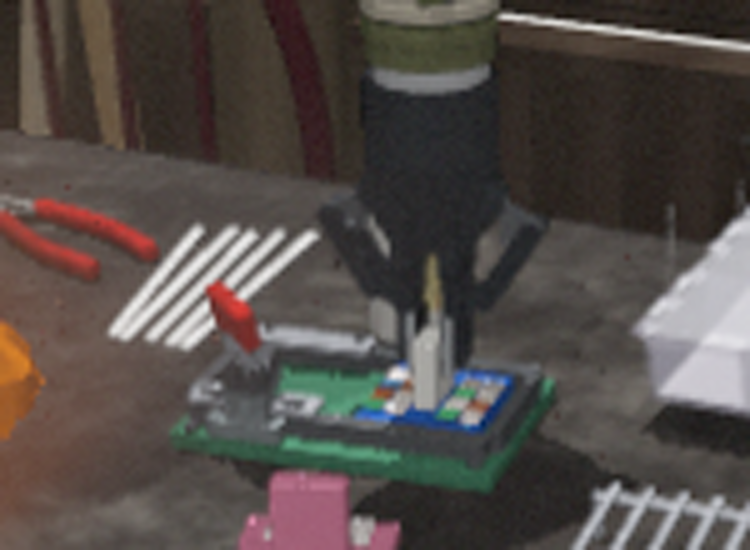

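```bash
python3 -m pendant '[[[0,0,-0.3],0,1],[[0,0,-0.7],0,1],[[0,0,-1],0,1],[[0,0,-1],0,1],[[0,0,-1],0,1],[[0,0,-0.5],0,1],[[0,0,0],0,1]]'
python3 - <<'E'
from h import *
im=cv2.imread("pics/wrist2.png");cv2.imwrite("pics/r2.png",cv2.resize(im[110:260,380:560],None,fx=4,fy=4,interpolation=cv2.INTER_CUBIC))
t=env.read_camera("top");cv2.imwrite("pics/t13.png",cv2.resize(t["color"][160:270,280:410],None,fx=5,fy=5,interpolation=cv2.INTER_CUBIC))
c=env.read_camera("scene");crop(c,"s13.png",200,110,200,150,4)
E
```

```text
clock: 17.85
tcp_pos: [0.6601, -0.1745, 0.1282]
orientation: [0.0, 0.997, 0.077, 0.001]
wrist_force: [-0.5, 0.7, -3.3]
finger_gap: 0.013
```

View pics/r2.png

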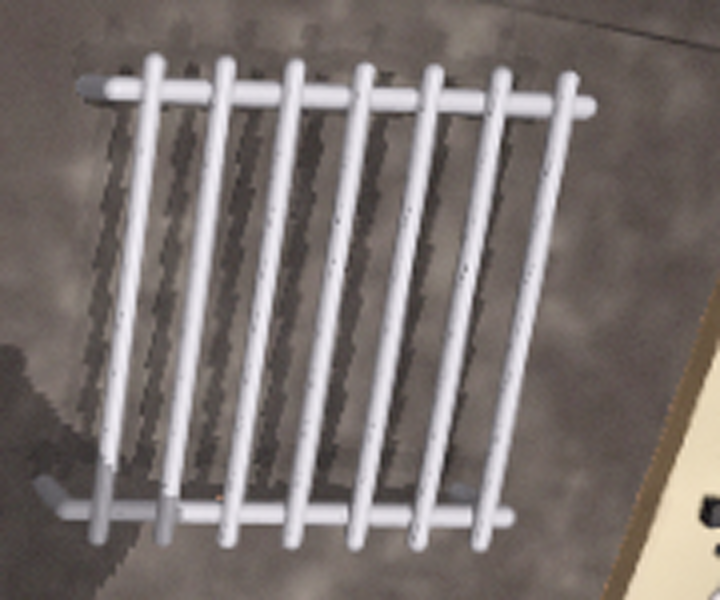

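View pics/t13.png

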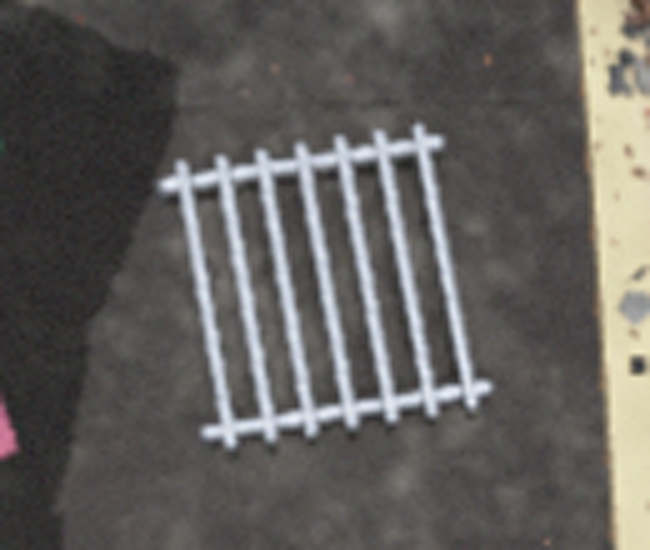

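View pics/s13.png

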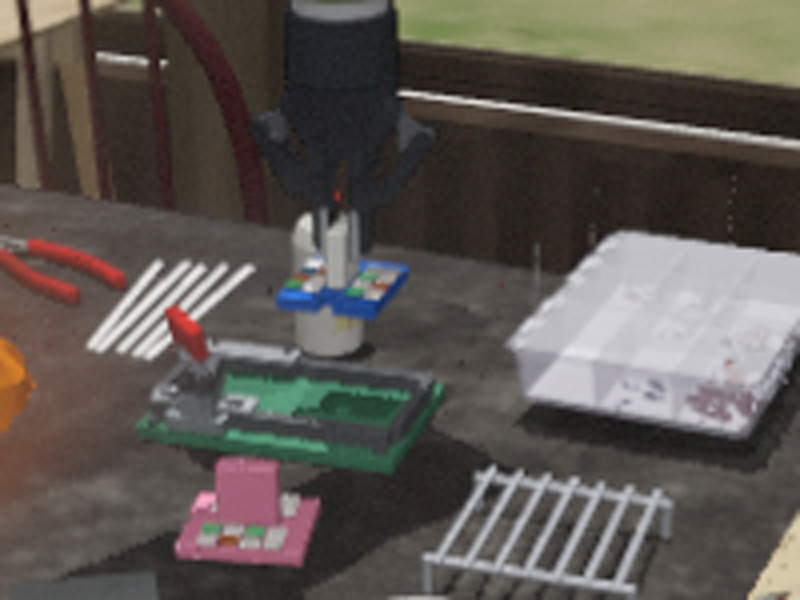

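Run:
```python
from h import *
w=dict(np.load("w3.npz"))
w["view"]=np.array([[1.57039218e-01,-9.87591889e-01,9.71441387e-04,-2.74767942e-01],[-9.50655076e-01,-1.50899165e-01,2.71080004e-01,4.15419805e-01],[-2.67569824e-01,-4.34936977e-02,-9.62556330e-01,5.04969159e-01],[0,0,0,1]])
f=lambda p:np.array(p)/4+[380,110]-.4
g=lambda p:np.array(p)/5+[280,160]-.4
t=dict(np.load("t3.npz"))
for c,q,h in((w,[(154,58),(570,75),(481,548),(98,540)],f),(t,[(182,163),(420,127),(474,406),(231,445)],g)):
    P=np.array([onz(c,h(p),.028) for p in q]);print(P,P.mean(0),np.linalg.norm(P[0]-P[3]))
```

```text
[[ 0.58912391 -0.3195891   0.028     ]
 [ 0.60381678 -0.42722492  0.028     ]
 [ 0.47715443 -0.44529375  0.028     ]
 [ 0.46304558 -0.3373526   0.028     ]] [ 0.53328518 -0.38236509  0.028     ] 0.12732355653252567
[[ 0.59123507 -0.31679232  0.028     ]
 [ 0.60548276 -0.42408544  0.028     ]
 [ 0.47968568 -0.44128027  0.028     ]
 [ 0.46521224 -0.33377883  0.028     ]] [ 0.53540394 -0.37898422  0.028     ] 0.1271624769617537
```

```bash
python3 -m pendant '[[[-0.39,0.46,0],0,1],[[-0.77,0.92,0],0,1],[[-0.77,0.92,0],0,1],[[-0.77,0.92,0],0,1],[[-0.77,0.92,0],0,1],[[-0.77,0.92,0],0,1],[[-0.77,0.92,0],0,1],[[-0.77,0.92,0],0,1],[[-0.77,0.92,0],0,1],[[-0.77,0.92,0],0,1],[[-0.39,0.46,0],0,1],[[0,0,0],0,1]]'; python3 -m pendant '[[[0,0,0.7],0,1],[[0,0,1],0,1],[[0,0,0.9],0,1],[[0,0,0.4],0,1],[[0,0,0],0,1],[[0,0,0],0,1]]'
python3 - <<'E'
from h import *
c=env.read_camera("wrist");cv2.imwrite(f"pics/w14.png",c["color"])
c=env.read_camera("scene");crop(c,"s14.png",250,170,160,120,5)
E
```

```text
clock: 19.45
tcp_pos: [0.5349, -0.3805, 0.1273]
orientation: [-0.0, 0.997, 0.076, 0.0]
wrist_force: [-0.3, 0.1, -2.8]
finger_gap: 0.013
clock: 20.2
tcp_pos: [0.536, -0.3797, 0.068]
orientation: [0.0, 0.997, 0.077, 0.0]
wrist_force: [-0.4, 0.4, -2.9]
finger_gap: 0.0132
```

View pics/w14.png

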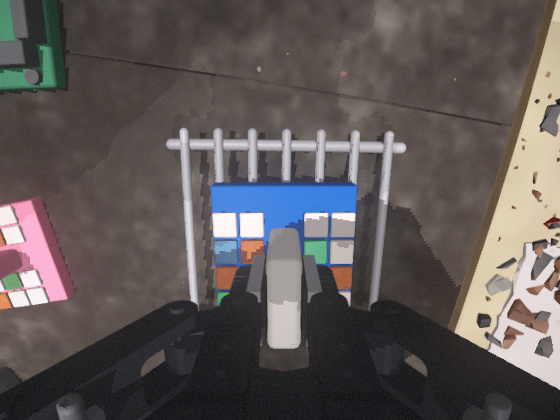

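View pics/s14.png

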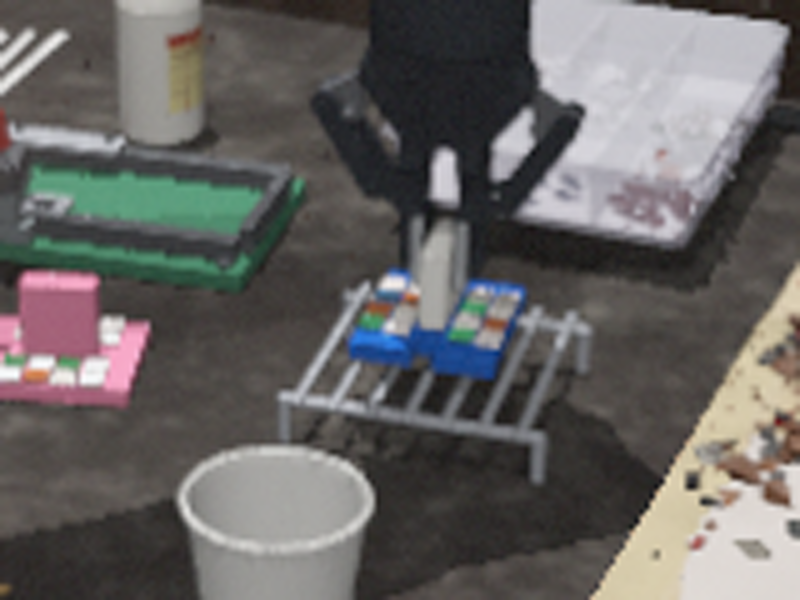

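```bash
python3 -m pendant '[[[0,0,0.2],0,1],[[0,0,0.2],0,1],[[0,0,0.1],0,1],[[0,0,0.05],0,1],[[0,0,0],0,1]]';python3 -m pendant '[[[0,0,0.05],0,1],[[0,0,0],0,1]]';python3 -m pendant '[[[0,0,0.05],0,1],[[0,0,0],0,1]]'
```

```text
clock: 20.92
tcp_pos: [0.5353, -0.3796, 0.0562]
orientation: [-0.0, 0.997, 0.077, -0.0]
wrist_force: [-0.8, 1.4, -2.2]
finger_gap: 0.013
clock: 21.18
tcp_pos: [0.5355, -0.3797, 0.0559]
orientation: [0.0, 0.997, 0.077, 0.0]
wrist_force: [-1.2, 0.2, 0.0]
finger_gap: 0.0131
clock: 21.42
tcp_pos: [0.5356, -0.3798, 0.0558]
orientation: [0.001, 0.997, 0.077, 0.0]
wrist_force: [-2.5, 1.5, 6.5]
finger_gap: 0.0131
```

```bash
python3 -m pendant '[[[0,0,0],0,0.6],[[0,0,0],0,0.4],[[0,0,0],0,0.2],[[0,0,0],0,0],[[0,0,0],0,0],[[0,0,-0.5],0,0],[[0,0,-1],0,0],[[0,0,-1],0,0],[[0,0,-1],0,0],[[0,0,-1],0,0],[[0,0,-0.5],0,0],[[0,0,0],0,0]]'
python3 - <<'E'
from h import *
c=env.read_camera("wrist");cv2.imwrite(f"pics/w15.png",c["color"])
d=env.cut_out("wrist","carrier_base");print([(x["location"],x["p"]) for x in d])
u=[(0,0)]
c2=env.read_camera("scene");crop(c2,"s15.png",210,150,200,150,4)
E
```

```text
clock: 22.92
tcp_pos: [0.5359, -0.38, 0.1554]
orientation: [0.001, 0.997, 0.077, 0.001]
wrist_force: [0.3, -0.1, -1.2]
finger_gap: 0.0427
[([284.0, 210.6], 0.96), ([71.8, 221.7], 0.8)]
```

View pics/w15.png

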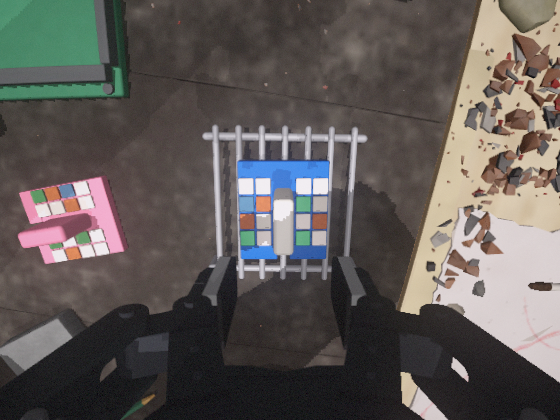

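View pics/s15.png

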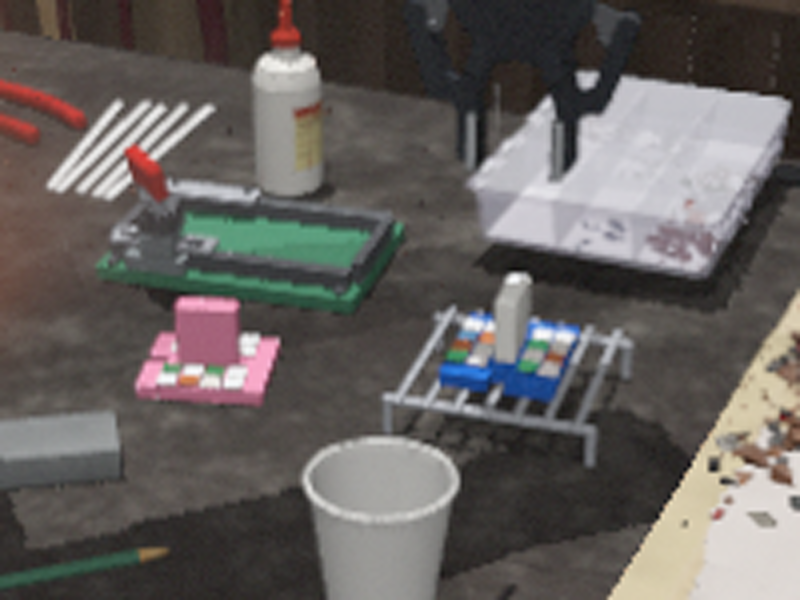

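Carrier is flat and centred on the rack (wrist picture, about (284,210)), the wing knob is still turned and latched, and the gripper is clear.

```bash
python3 -c "
from h import *
env.hand_in();print(env.get_state()['clock'])"
```

```text
the job is handed in; nothing more can be done
the job is handed in; nothing more can be done
```

The blue carrier is on the wire rack and the job was handed in at about 23 s of the 53 s allowed. No verdict was reported.

- **Plunger:** I gripped the red wing, pulled it out about 15.5 mm along its leaning axis, twisted it about 1 rad anticlockwise, and let go. In the last scene picture it still stands turned and pulled out, so I take it as latched. The plunger reading itself was never available to check.
- **Twist:** the pendant can only turn about the vertical, so the wing was forced slightly against the pads. The tool drifted about 8 mm and the force reached about 19 N, which went away on release.
- **Carrier:** I slid it about 91 mm to the open end, lifted it level by its handle, and lowered it in 1 mm steps until it touched the rack. The last step pressed on it with about 9 N before I let go.
- **Final pictures:** the carrier lies flat near the middle of the rack, the gripper is about 100 mm up and clear, and the bottle, cup and whetstone look undisturbed.
- **Disagreements:** the top and wrist cameras differed by about 4 mm on the rack's centre, well inside the 30 mm allowed. The views also differed by up to 2 cm on the knob's height. I settled that by comparing a drawn outline with the pictures, and the grip confirmed it.

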